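Reset the tripped lamp button by feel and switch the stall back on

ROBOT

A 7-joint arm with a two-finger parallel gripper is mounted at the origin on the work surface. World frame = base frame: x ahead of the robot, y to its left, z up, the work surface at z = 0. Lengths are in m, angles in rad, forces in N, time in s.
With the tool pointing down it reaches from about 0.35 to 0.9 m from the base axis. Payload 19.9 kg.
Tool frame: the origin (TCP) lies at the very end of the fingers, on their centre line; the grasp point (between the pads) lies 19 mm behind it; y points along the fingers, z is the direction in which the jaws open and shut, and the axes are right-handed (so a half turn about y gives the same grasp; the last joint's range is limited). The gripper opens to 94 mm and grips with 3 to 60 N. Pads are 16 mm wide; open, the fingers measure 119 mm over their backs; the gripper's body (75 mm by 177 mm) begins 78 mm behind the grasp point.
Start: joints at [-1.315, 0.417, -0.01, 1.614, 0.005, 1.111, -0.053], TCP at [0.183, 0.597, 0.205] pointing down, gripper open.
Joint ranges: [-2.81, 2.81], [-0.39, 2.02], [-1.27, 1.25], [0.06, 2.57], [-1.19, 4.33], [0.19, 2], [-2.82, 2.82]. Speed limits (rad/s): [1.89, 1.89, 2.39, 2.39, 3.01, 3.01, 3.01].

INTERFACE

Orientations are given as [roll, pitch, yaw] about the fixed x, y, z axes, in that order (R = Rz(yaw) Ry(pitch) Rx(roll)).
In Python, from cell import read_state, read_camera, camera_info, close_job gives the robot as it stands.
- The arm moves only by the tool send_rows, never from a script. Its argument "deltas" is a list that holds one entry, the list of rows, each a list of 7 numbers: the shift along the tool's x, y, z in cm, then the turn, a rotation vector about the tool's x, y, z in rad, then the finger opening in cm, from 0 to 9.4. In form: [[[dx, dy, dz, rx, ry, rz, claw], ...]]. A call has 1 to 12 rows; each row is the pose to reach, as a shift and turn from the pose commanded when the call began, along the tool's axes at that moment; what a row does not reach only later rows make up. A row lasts 1/10 s, in which the tool goes at most 50 mm and 8.59 degrees, less where a joint would pass 70% of its speed; a pose out of reach is approached as far as the arm can. A call with a gripper value outside its range is refused whole. The fingers move at their own pace and stop on an object; "squeeze" is the grip in N (left out, the last holds). Time passes only in rows, so rows that repeat a pose let the fingers close. It gives the time, the measured TCP pose, the force and the opening at its end, in the units of the state.
- read_state(): the state, without advancing time (a new reading comes with each control period).
- read_camera(name): name is "scene" or "top"; returns (picture, depth): 400x640x3 uint8, red, green, blue; 400x640 float32, m along the optical axis (not along the pixel's ray), 0 where there is no reading.
- camera_info(name): a dict with "fx", "fy", "cx", "cy" (pixels), "R" (3x3) and "t" (3): a world point X has camera coordinates R X + t. Camera axes: x right, y down, z forward; pixel columns grow to the right and rows downward; lengths in m; the calibration is good to about 2 mm. A picture is of the moment at which its call begins. camera_info takes no time and is no camera call.
- close_job(): hands the job in, once; it reports no verdict.
The state is a dict: "time": time; "q": joint angles; "dq": joint speeds; "tau": joint torques, N m; "tcp_pos": TCP position; "orientation": TCP orientation; "contact_force": force on the tool from outside, world axes, zero at the start; "moment": the same for the moment, N m; "gripper_width": opening from 0.0 (shut) to 1.0 (fully open).
Only numpy, scipy, OpenCV 4.12 (cv2) and the standard library are available. Lean on these libraries where they do the work, as an engineer would, in place of code of your own. Each camera call takes 0.05 s, during which the arm holds its last target. There are 200 camera calls.

TASK

The stall's lamps are out: one of the four green buttons on the grey power box has tripped. Feel for it by pressing the buttons slowly and gently, never with more than 15 N: the tripped one stiffens, snaps and stays down, while a button that is still soft after about 5 mm is sound and must be let up again, never pushed home. Once it has snapped in, swing the red main lever fully over, away from the robot, let go, and leave the wares around undisturbed.

Things in the scene. Friction and masses are not known exactly. Their poses are not given: they have to be found in the camera images.
- power_box: Grey steel power box for the stall's lamps, screwed to the counter: 140 mm (its x) by 360 mm (its y), 60 mm high. Origin at the centre of its underside; its -x side faces the robot, z up. On its top, on a yellow strip along y, are four identical round green pushbuttons, and at its +y end the red-knobbed main lever.
- place_1 (a point): Point on the axis of button 1 of 4 (counted from the end away from the lever, 55 mm apart), at the height of the box's flat top. Every button is a green cap 28 mm across that moves straight down in a black collar 38 mm across, 14 mm proud of the collar. The cap's top is somewhere 18 to 34 mm above this point: each sits at its own height, which is not measured.
- place_2 (a point): Point on the axis of button 2 of 4 (counted from the end away from the lever, 55 mm apart), at the height of the box's flat top. Same make as button 1. A sound button is soft: about 1 N at first touch, then only 0.35 N more per mm; it springs back when let go. Its travel is 9 mm, and beyond about 6 mm it begins to push its trip tab.
- place_3 (a point): Point on the axis of button 3 of 4 (counted from the end away from the lever, 55 mm apart), at the height of the box's flat top. Same make as button 1. The tripped button stiffens to about 7 N within 2 mm of travel, then breaks over: past 4 mm it stops resisting, pulls itself down and stays about 7 mm lower, against a hard stop.
- place_4 (a point): Point on the axis of button 4 of 4 (counted from the end away from the lever, 55 mm apart), at the height of the box's flat top. Same make as button 1. Which of the four is the tripped one changes every time and cannot be seen.
- lever_pivot (a point): Axis of the main lever, 22 mm above the box's top, 120 mm from the box's middle towards its +y. The lever is a steel rod 10 mm thick and 80 mm long on this axis (parallel to the box's y) with a red ball 26 mm across at its end; the 70 x 50 mm block under it is 25 mm high.
- lever_tip (a point): Centre of the red ball at the end of the main lever.
- lever (a joint): Angle of the main lever (rad): 0 = off, leaning 0.5 rad from upright to the box's -x (towards the robot); 1.0 = on, leaning 0.5 rad to the box's +x; it stays where it is left and moves with 1 to 2 N at its rod. Until the tripped button has snapped in, a steel bolt across its path stops it at about 0.2; the snapped-in button holds the bolt drawn aside.
- trip_1 (a joint): Trip tab inside one of the three sound buttons (not told which): 0 armed; it is pushed down, and stays down, when that button is pushed further than about 6 mm; up to 3 mm (0.003) with the button fully home.
- trip_2 (a joint): Trip tab inside one of the three sound buttons (not told which): 0 armed; it is pushed down, and stays down, when that button is pushed further than about 6 mm; up to 3 mm (0.003) with the button fully home.
- trip_3 (a joint): Trip tab inside one of the three sound buttons (not told which): 0 armed; it is pushed down, and stays down, when that button is pushed further than about 6 mm; up to 3 mm (0.003) with the button fully home.
- mug_brown: Loose ware, not to be disturbed: terracotta-brown mug, 76 mm across, 85 mm high, handle to its own +y. Origin at the centre of its underside.
- mug_cream: Loose ware, not to be disturbed: cream-white mug, 76 mm across, 85 mm high, handle to its own +y. Origin at the centre of its underside.
- tumbler: Loose ware, not to be disturbed: dark blue drinking tumbler, 68 mm across, 100 mm high. Origin at the centre of its underside.
- jam_jar: Loose ware, not to be disturbed: amber glass jam jar with white cap, 60 mm across, 75 mm high. Origin at the centre of its underside.
- tea_tin: Loose ware, not to be disturbed: green tea tin with brass lid, 72 x 52 mm, 72 mm high. Origin at the centre of its underside.
- screwdriver: Loose, not to be disturbed: screwdriver lying on the counter, along its own x, about 200 mm long.
- twine_spool: Loose ware, not to be disturbed: wooden spool, 50 mm across, 40 mm high. Origin at the centre of its underside.

How it is judged:
By the outcome, as a careful person would: the job done as asked, in the order asked, and still so for the second after the job is handed in, with the robot touching nothing.
It also fails if it takes over 70 s, if anything falls off the work surface, if the arm or the gripper's body presses on something with over 40 N, if the wrist force passes 120 N, or if a joint passes its speed limit or range.

## Working session

There is one attempt and no reset: what is moved stays moved. The work goes in short steps, Python scripts to look and compute and a tool call to move; the robot and the scene stay as the last step left them, time stands still between calls to the robot, and variables do not carry over. Pictures are saved under pics/ and viewed, about 8 in all and at most 12, crops included, and the job is handed in when it is done.

Besides the shell and the picture viewer there is one more tool, called after "Request:" as name([rows], argument=value, ...), one row to a line, values as JSON. send_rows: Moves the arm, as the interface text tells. Its arguments: {"type":"object","properties":{"deltas":{"type":"array","items":{"type":"array","items":{"type":"array","items":{"type":"number"}}}},"squeeze":{"type":"number"}},"required":["deltas"]}

```bash
mkdir -p pics
cat > h.py <<'E'
import numpy as np, cv2
from cell import read_state, read_camera, camera_info, close_job
def snap(name,fn):
    p,d=read_camera(name); cv2.imwrite(f'pics/{fn}.png',p[:,:,::-1]); np.save(f'pics/{fn}.npy',d); return p,d
def world(name,d,u,v):
    c=camera_info(name); z=d[v,u]; X=np.stack([(u-c['cx'])/c['fx']*z,(v-c['cy'])/c['fy']*z,z],-1)
    return (X-np.array(c['t']))@np.array(c['R'])
E
python3 - <<'E'
from h import *
snap('top','top1');snap('scene','sc1')
s=read_state();print(s)
for n in('top','scene'):print(camera_info(n))
E
```

```text
{'time': 0.1, 'q': array([-1.31450389,  0.41790699, -0.01030886,  1.61411214,  0.00467629,
        1.11069752, -0.05299634]), 'dq': array([-0.00030726, -0.00160263, -0.00062599, -0.00073168, -0.00105767,
       -0.00019696,  0.0011994 ]), 'tau': array([ 1.30284297e-03, -8.52591491e+01,  6.39662761e-01, -4.26699972e+01,
       -4.90323314e-02,  1.64123514e-02,  4.72122872e-05]), 'tcp_pos': array([0.18328217, 0.5971656 , 0.20489313]), 'orientation': array([-1.57189451e+00, -6.21966514e-05, -2.97785939e-01]), 'contact_force': array([ 0.98912371,  0.0481787 , -0.26341185]), 'moment': array([-0.03765874,  0.00827875,  0.03004446]), 'gripper_width': 0.997126056858616}
{'fx': 416.50053249681116, 'fy': 416.50053249681116, 'cx': 312.59940832239323, 'cy': 195.84885622443738, 'R': array([[-0.02718144, -0.99938349, -0.02222188],
       [-0.98936546,  0.03007327, -0.14230805],
       [ 0.1428886 ,  0.01811742, -0.98957294]]), 't': array([0.06954046, 0.57181614, 1.03538174])}
{'fx': 447.30221531287606, 'fy': 447.30221531287606, 'cx': 320.1136648509776, 'cy': 201.05989979319332, 'R': array([[ 0.59311673,  0.80505339,  0.01007863],
       [ 0.51657725, -0.37092279, -0.77172808],
       [-0.61754391,  0.46293123, -0.63587278]]), 't': array([-0.37376052, -0.164508  ,  1.34169147])}
```

View pics/top1.png

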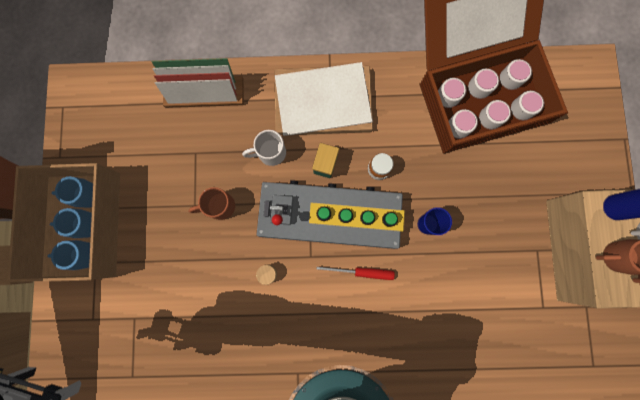

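View pics/sc1.png

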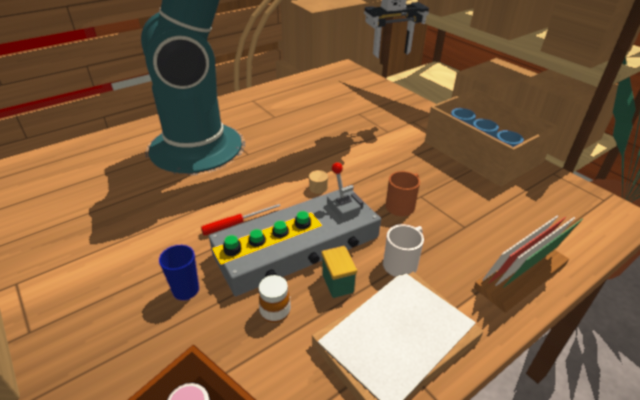

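The top view shows the box at columns 258–408, with caps at about (324,214), (346,216), (368,218) and (391,219), so button 1 is at 391. The red ball is at (277,219). The tumbler stands beside button 1, and the brown mug beyond the lever end.

```bash
cat > m.py <<'E'
from h import *
for n,f in(('top','top1'),('scene','sc1')):
    p=cv2.imread(f'pics/{f}.png')[:,:,::-1].astype(int);d=np.load(f'pics/{f}.npy')
    r,g,b=p[:,:,0],p[:,:,1],p[:,:,2]
    for col,m in(('green',(g>1.6*r)&(g>1.4*b)&(g>70)),('red',(r>150)&(g<60)&(b<60)),('yel',(r>150)&(g>120)&(b<70))):
        k,l,st,ce=cv2.connectedComponentsWithStats(m.astype(np.uint8))
        for i in range(1,k):
            if st[i,4]<25: continue
            v,u=np.nonzero(l==i);X=world(n,d,u,v);X=X[d[v,u]>0]
            if not len(X):continue
            top=np.percentile(X[:,2],90); T=X[X[:,2]>top-.004]
            print(n,col,ce[i].round(1),st[i,4],'mean',X.mean(0).round(4),'topmean',T.mean(0).round(4),'mid',((T.min(0)+T.max(0))/2).round(4))
# box top from the top view
d=np.load('pics/top1.npy');v,u=np.mgrid[175:255,245:420];v=v.ravel();u=u.ravel();X=world('top',d,u,v)
m=(abs(X[:,2]-.06)<.006)
print(m.sum(),np.median(X[m,2]),cv2.minAreaRect((X[m,:2]*1000).astype(np.float32)))
img=cv2.imread('pics/top1.png')[165:260,190:470];cv2.imwrite('pics/c1.png',cv2.resize(img,None,fx=2.8,fy=2.8,interpolation=2))
E
python3 m.py
```

```text
top green [323.3 212.8] 109 mean [0.524  0.027  0.0882] topmean [0.525  0.0276 0.0901] mid [0.5258 0.0277 0.0912]
top green [345.6 214.8] 110 mean [ 0.5179 -0.0275  0.0838] topmean [ 0.5185 -0.0284  0.0861] mid [ 0.5195 -0.0285  0.0872]
top green [367.8 216.7] 110 mean [ 0.5116 -0.082   0.084 ] topmean [ 0.5117 -0.083   0.0864] mid [ 0.5131 -0.0824  0.0871]
top green [390.6 218.4] 117 mean [ 0.5052 -0.1362  0.0919] topmean [ 0.5059 -0.1367  0.094 ] mid [ 0.5059 -0.1367  0.095 ]
top red [275.  219.7] 49 mean [0.5034 0.1374 0.1675] topmean [0.5053 0.1357 0.1695] mid [0.5049 0.1362 0.1701]
top red [374.4 274.3] 267 mean [ 0.3692 -0.0985  0.0254] topmean [ 0.3708 -0.0997  0.0273] mid [ 0.3714 -0.0973  0.0283]
top yel [355.5 217.1] 919 mean [ 0.5134 -0.0534  0.0625] topmean [ 0.5133 -0.0531  0.0633] mid [ 0.5138 -0.055   0.0699]
scene green [302.2 216.7] 125 mean [0.5277 0.0259 0.0836] topmean [0.5271 0.0271 0.0865] mid [0.5269 0.0272 0.0861]
scene green [279.7 226.5] 131 mean [ 0.5217 -0.0284  0.0794] topmean [ 0.5205 -0.0276  0.0819] mid [ 0.5202 -0.0272  0.082 ]
scene green [256. 235.]
[... 1097 characters left out ...]
 0.6199 -0.2586 -0.0016] topmean [ 0.62   -0.2585 -0.0015] mid [ 0.6214 -0.258  -0.0009]
scene yel [168.3 337.7] 49 mean [ 0.5826 -0.3173 -0.0017] topmean [ 0.5827 -0.3172 -0.0016] mid [ 0.5826 -0.3175 -0.0012]
scene yel [ 15.8 348. ] 27 mean [ 0.4395 -0.5501 -0.0023] topmean [ 0.4394 -0.5501 -0.0022] mid [ 0.4398 -0.55   -0.0021]
scene yel [ 37.3 352.7] 71 mean [ 0.4731 -0.5203 -0.0022] topmean [ 0.4731 -0.5203 -0.0022] mid [ 0.4734 -0.5202 -0.002 ]
scene yel [ 47.6 366.8] 33 mean [ 0.5143 -0.5113 -0.0019] topmean [ 0.5145 -0.5114 -0.0016] mid [ 0.5148 -0.5127 -0.0017]
6361 0.06169482676649641 ((523.4468383789062, 9.24310302734375), (365.6644592285156, 140.2683868408203), 83.42870330810547)
```

```bash
cat >> h.py <<'E'
from scipy.spatial.transform import Rotation as R
def rel(p,yaw=-1.686):
    s=read_state(); A=R.from_euler('xyz',s['orientation'])
    d=A.inv().apply(np.array(p)-s['tcp_pos'])*100
    return d.round(2),(A.inv()*R.from_euler('xyz',[-np.pi/2,0,yaw])).as_rotvec().round(3)
E
python3 -c "
from h import *
print(rel([.183,.597,.26],-.298));print(rel([.40,.30,.26],-.95));print(rel([.526,.0275,.26]))"
```

```text
(array([-0.02, -5.51, -0.03]), array([0.001, 0.   , 0.   ]))
(array([ 29.44,  -5.48, -22.06]), array([0.001, 0.652, 0.   ]))
(array([ 49.48,  -5.46, -44.41]), array([1.000e-03, 1.388e+00, 1.000e-03]))
```

Request:
send_rows([
  [[0,-5.5,0,0,0,0,0],[5,-5.5,-3.7,0,0.11,0,0],[10,-5.5,-7.4,0,0.22,0,0],[15,-5.5,-11,0,0.33,0,0],[20,-5.5,-14.7,0,0.44,0,0],[25,-5.5,-18.4,0,0.55,0,0],[29.5,-5.5,-22,0,0.65,0,0],[33,-5.5,-26,0,0.78,0,0],[37,-5.5,-30,0,0.91,0,0],[40.5,-5.5,-34,0,1.04,0,0],[44,-5.5,-38,0,1.17,0,0],[47,-5.5,-41.5,0,1.29,0,0]],
])

```text
time: 1.3
tcp_pos: [0.4776, 0.1328, 0.2605]
orientation: [-1.571, 0.0, -1.593]
contact_force: [1.8, 1.1, 0.0]
gripper_width: 0.022
```

```bash
python3 -c "
from h import *
s=read_state();print(s['q'],s['dq'].max(),s['contact_force'])
for z in (.2,.105,.1):print(rel([.526,.0275,z]))"
```

```text
[-0.77151338  0.1370047   0.48464425  1.87370383 -0.0699794   1.14729539
 -0.28413949] 0.5853504171901167 [1.76735499 1.12443805 0.02724886]
(array([10.42,  6.05,  5.07]), array([-0.   ,  0.093, -0.   ]))
(array([10.43, 15.55,  5.07]), array([-0.   ,  0.093, -0.   ]))
(array([10.43, 16.05,  5.07]), array([-0.   ,  0.093, -0.   ]))
```

Request:
send_rows([
  [[0,0,0,0,0,0,0],[0,0,0,0,0,0,0]],
])

```text
time: 1.5
tcp_pos: [0.4773, 0.1341, 0.2603]
orientation: [-1.571, -0.0, -1.589]
contact_force: [0.1, 1.3, 0.3]
gripper_width: 0.004
```

```bash
python3 -c "
from h import *
s=read_state();print(s['tcp_pos'],s['orientation'],s['contact_force'])
for z in (.25,.105,.1):print(rel([.526,.0275,z]))"
```

```text
[0.47725745 0.13406336 0.26029367] [-1.57116797e+00 -2.74310210e-04 -1.58933509e+00] [0.09455761 1.29706189 0.29823561]
(array([10.56,  1.03,  5.07]), array([0.   , 0.097, 0.   ]))
(array([10.56, 15.53,  5.08]), array([0.   , 0.097, 0.   ]))
(array([10.56, 16.03,  5.08]), array([0.   , 0.097, 0.   ]))
```

Request:
send_rows([
  [[3.5,0,1.7,0,0.03,0,0],[7,0,3.4,0,0.06,0,0],[10.5,1,5.1,0,0.1,0,0],[10.55,4,5.1,0,0.1,0,0],[10.55,8,5.1,0,0.1,0,0],[10.55,12,5.1,0,0.1,0,0],[10.55,15,5.1,0,0.1,0,0],[10.55,16,5.1,0,0.1,0,0],[10.55,16,5.1,0,0.1,0,0],[10.55,16,5.1,0,0.1,0,0],[10.55,16,5.1,0,0.1,0,0]],
])

```text
time: 2.6
tcp_pos: [0.5273, 0.0289, 0.102]
orientation: [-1.569, 0.001, -1.687]
contact_force: [-0.3, -0.4, -0.4]
gripper_width: 0.006
```

```bash
python3 -c "
from h import *
s=read_state();print(s['tcp_pos'],s['orientation'],s['contact_force'])
p,d=snap('top','top2');q,_=snap('scene','sc2')
a=cv2.resize(p[150:280,220:440],None,fx=2.4,fy=2.4);b=cv2.resize(q[100:300,180:420],None,fx=2.2,fy=2.2)
w=528;a=cv2.copyMakeBorder(a,0,0,0,0,0)
b=b[80:360];a=cv2.resize(a,(528,312));cv2.imwrite('pics/v2.png',np.vstack([a,b[:280,:528]])[:,:,::-1])"
```

```text
[0.52726451 0.02886438 0.10197306] [-1.56871002e+00  9.17085542e-04 -1.68727826e+00] [-0.29951566 -0.42344886 -0.42220473]
```

View pics/v2.png

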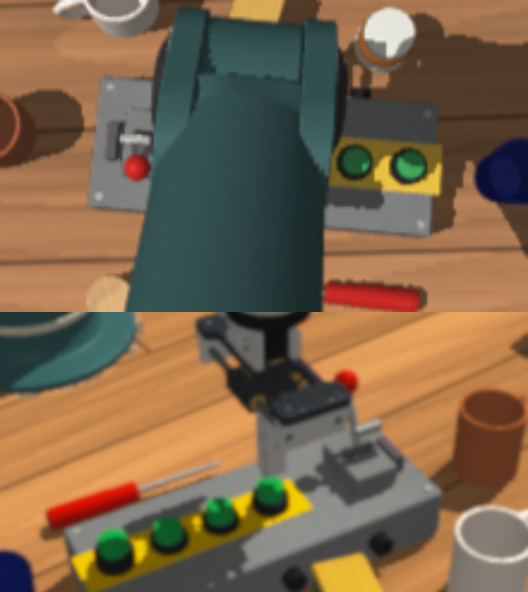

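The composite shows the closed fingers directly over button 4, at about (270,480). The gripper body clears the red ball at about (345,380), and no ware is near it.

Request:
send_rows([
  [[-0.1,0.4,-0.1,0,0,0,0],[-0.1,0.8,-0.1,0,0,0,0],[-0.1,0.9,-0.1,0,0,0,0],[-0.1,1.0,-0.1,0,0,0,0],[-0.1,1.05,-0.1,0,0,0,0],[-0.1,1.1,-0.1,0,0,0,0],[-0.1,1.1,-0.1,0,0,0,0],[-0.1,1.1,-0.1,0,0,0,0]],
])

```text
time: 3.5
tcp_pos: [0.5255, 0.0295, 0.0895]
orientation: [-1.571, -0.0, -1.688]
contact_force: [-0.4, 1.1, 0.1]
gripper_width: 0.004
```

```bash
python3 -c "
from h import *
s=read_state();print(s['tcp_pos'],s['orientation'],s['contact_force'],rel([.526,.0275,.09]))"
```

```text
[0.52553414 0.02954397 0.08952153] [-1.57072986e+00 -7.20047973e-05 -1.68776541e+00] [-0.39859689  1.11946404  0.0988453 ] (array([ 0.2 , -0.05,  0.07]), array([-0.   , -0.002,  0.   ]))
```

Request:
send_rows([
  [[0.1,0.03,0,0,0,0,0],[0.15,0.06,0,0,0,0,0],[0.15,0.1,0,0,0,0,0],[0.15,0.1,0,0,0,0,0],[0.15,0.1,0,0,0,0,0]],
])

```text
time: 4.0
tcp_pos: [0.5254, 0.0281, 0.0885]
orientation: [-1.571, -0.0, -1.688]
contact_force: [0.1, 0.1, 0.7]
gripper_width: 0.002
```

Request:
send_rows([
  [[0,0.05,0,0,0,0,0],[0,0.1,0,0,0,0,0],[0,0.1,0,0,0,0,0],[0,0.1,0,0,0,0,0]],
])

```text
time: 4.4
tcp_pos: [0.5253, 0.0281, 0.0875]
orientation: [-1.571, -0.0, -1.688]
contact_force: [0.3, -0.6, 2.4]
gripper_width: 0.006
```

Request:
send_rows([
  [[0,0.05,0,0,0,0,0],[0,0.1,0,0,0,0,0],[0,0.1,0,0,0,0,0]],
])

```text
time: 4.7
tcp_pos: [0.5254, 0.028, 0.0864]
orientation: [-1.571, -0.0, -1.688]
contact_force: [0.1, -1.0, 2.0]
gripper_width: 0.001
```

Request:
send_rows([
  [[0,0.05,0,0,0,0,0],[0,0.1,0,0,0,0,0],[0,0.1,0,0,0,0,0]],
])

```text
time: 5.0
tcp_pos: [0.5254, 0.0281, 0.0854]
orientation: [-1.571, -0.0, -1.688]
contact_force: [-1.7, -1.2, 2.2]
gripper_width: 0.004
```

Request:
send_rows([
  [[0,0.05,0,0,0,0,0],[0,0.08,0,0,0,0,0],[0,0.08,0,0,0,0,0]],
])

```text
time: 5.3
tcp_pos: [0.5254, 0.0281, 0.0847]
orientation: [-1.571, -0.0, -1.688]
contact_force: [1.2, -0.6, 2.2]
gripper_width: 0.004
```

```bash
python3 -c "
from h import *
s=read_state();print(s['contact_force'])
for z in (.1,.09):print(rel([.5205,-.0275,z]))"
```

```text
[ 1.17870396 -0.63811373  2.19406382]
(array([ 5.57, -1.53,  0.17]), array([-0.   , -0.002,  0.   ]))
(array([ 5.57, -0.53,  0.17]), array([-0.   , -0.002,  0.   ]))
```

Button 4 stays at about 2.2 N after 3–4 mm, so it's sound. I'll let it up and go to button 3.

Request:
send_rows([
  [[0,-0.5,0,0,0,0,0],[0,-1.8,0,0,0,0,0],[2,-1.8,0.1,0,0,0,0],[4,-1.8,0.15,0,0,0,0],[5.55,-1.5,0.15,0,0,0,0],[5.55,-0.8,0.15,0,0,0,0],[5.55,-0.4,0.15,0,0,0,0],[5.55,-0.2,0.15,0,0,0,0],[5.55,-0.2,0.15,0,0,0,0],[5.55,-0.2,0.15,0,0,0,0],[5.55,-0.2,0.15,0,0,0,0]],
])

```text
time: 6.4
tcp_pos: [0.5205, -0.0269, 0.0868]
orientation: [-1.571, -0.0, -1.687]
contact_force: [-0.3, 0.4, -0.2]
gripper_width: 0.005
```

Request:
send_rows([
  [[0,0.05,0,0,0,0,0],[0,0.1,0,0,0,0,0],[0,0.1,0,0,0,0,0],[0,0.1,0,0,0,0,0]],
])

```text
time: 6.8
tcp_pos: [0.5203, -0.0273, 0.0857]
orientation: [-1.571, -0.0, -1.688]
contact_force: [0.0, 0.4, 0.5]
gripper_width: 0.004
```

Request:
send_rows([
  [[0,0.05,0,0,0,0,0],[0,0.1,0,0,0,0,0],[0,0.1,0,0,0,0,0]],
])

```text
time: 7.1
tcp_pos: [0.5203, -0.0272, 0.0846]
orientation: [-1.571, -0.0, -1.688]
contact_force: [-0.1, -0.7, -0.5]
gripper_width: 0.007
```

Request:
send_rows([
  [[0,0.05,0,0,0,0,0],[0,0.1,0,0,0,0,0],[0,0.1,0,0,0,0,0]],
])

```text
time: 7.4
tcp_pos: [0.5204, -0.0273, 0.0837]
orientation: [-1.571, -0.0, -1.688]
contact_force: [-0.3, -0.6, 4.2]
gripper_width: 0.005
```

Request:
send_rows([
  [[0,0.05,0,0,0,0,0],[0,0.1,0,0,0,0,0],[0,0.1,0,0,0,0,0]],
])

```text
time: 7.7
tcp_pos: [0.5204, -0.0272, 0.0828]
orientation: [-1.571, 0.0, -1.688]
contact_force: [-1.6, -0.4, 7.4]
gripper_width: 0.009
```

Button 3 stiffens to 7.4 N in about 1.5–2 mm, so it's the tripped one. I'll press slowly through the break-over, staying short of the hard stop.

Request:
send_rows([
  [[0,0.05,0,0,0,0,0],[0,0.1,0,0,0,0,0],[0,0.1,0,0,0,0,0]],
])

```text
time: 8.0
tcp_pos: [0.5204, -0.0272, 0.0818]
orientation: [-1.571, 0.0, -1.688]
contact_force: [-1.7, 0.7, 6.7]
gripper_width: 0.005
```

Request:
send_rows([
  [[0,0.05,0,0,0,0,0],[0,0.1,0,0,0,0,0],[0,0.1,0,0,0,0,0]],
])

```text
time: 8.3
tcp_pos: [0.5204, -0.0272, 0.0807]
orientation: [-1.571, -0.0, -1.688]
contact_force: [-0.4, -0.1, 3.4]
gripper_width: 0.006
```

Request:
send_rows([
  [[0,0.05,0,0,0,0,0],[0,0.1,0,0,0,0,0],[0,0.1,0,0,0,0,0]],
])

```text
time: 8.6
tcp_pos: [0.5202, -0.0272, 0.0795]
orientation: [-1.571, -0.0, -1.688]
contact_force: [0.8, -0.7, 0.5]
gripper_width: 0.009
```

Request:
send_rows([
  [[0,0.05,0,0,0,0,0],[0,0.05,0,0,0,0,0]],
])

```text
time: 8.8
tcp_pos: [0.5203, -0.0272, 0.0791]
orientation: [-1.571, -0.0, -1.688]
contact_force: [-0.6, 0.3, 1.4]
gripper_width: 0.007
```

```bash
python3 -c "
from h import *
print(read_state()['contact_force'])
for p in ([.52,-.0275,.2],[.448,.14,.2],[.448,.14,.125]):print(rel(p))"
```

```text
[-0.58863136  0.27669515  1.35944865]
(array([  0.03, -12.09,  -0.03]), array([ 0.   , -0.002,  0.   ]))
(array([-15.76, -12.09,  -9.13]), array([ 0.   , -0.002,  0.   ]))
(array([-15.76,  -4.59,  -9.13]), array([ 0.   , -0.002,  0.   ]))
```

Request:
send_rows([
  [[0,-1,0,0,0,0,0],[0,-4,0,0,0,0,0],[0,-8,0,0,0,0,0],[0,-12,0,0,0,0,0],[-2,-12.1,-4,0,0,0,0],[-5,-12.1,-7,0,0,0,0],[-8,-12.1,-9.1,0,0,0,0],[-12,-12.1,-9.1,0,0,0,0],[-15.8,-12.1,-9.1,0,0,0,0],[-15.8,-12.1,-9.1,0,0,0,0],[-15.8,-12.1,-9.1,0,0,0,0]],
])

```text
time: 9.9
tcp_pos: [0.4484, 0.1405, 0.2006]
orientation: [-1.571, -0.0, -1.687]
contact_force: [0.2, -0.4, -0.2]
gripper_width: 0.002
```

```bash
cat > m2.py <<'E'
from h import *
import sys
f=sys.argv[1]
p,d=snap('top','top'+f);q,e=snap('scene','sc'+f)
for n,im,dd in(('top',p,d),('scene',q,e)):
    im=im.astype(int);r,g,b=im[:,:,0],im[:,:,1],im[:,:,2]
    for c,m in(('green',(g>1.6*r)&(g>1.4*b)&(g>60)),('red',(r>130)&(g<60)&(b<60))):
        k,l,st,ce=cv2.connectedComponentsWithStats(m.astype(np.uint8))
        for i in range(1,k):
            if st[i,4]<25:continue
            v,u=np.nonzero(l==i);X=world(n,dd,u,v);print(n,c,ce[i].round(),st[i,4],np.median(X,0).round(4),np.percentile(X[:,2],90).round(4))
b=cv2.resize(q[110:300,190:430],None,fx=3,fy=3,interpolation=2);cv2.imwrite(f'pics/v{f}.png',b[:,:,::-1])
E
python3 m2.py 3
```

```text
top green [323. 213.] 103 [0.5236 0.0277 0.0896] 0.0921
top green [345. 215.] 99 [ 0.5182 -0.0269  0.0779] 0.0805
top green [368. 217.] 96 [ 0.5109 -0.0825  0.0848] 0.087
top green [391. 218.] 99 [ 0.5056 -0.1366  0.0935] 0.0961
top red [374. 274.] 317 [ 0.371  -0.0981  0.0257] 0.0288
scene green [302. 217.] 135 [0.5299 0.0248 0.0858] 0.0877
scene green [280. 228.] 115 [ 0.5223 -0.028   0.075 ] 0.077
scene green [256. 235.] 149 [ 0.5179 -0.0829  0.0809] 0.0835
scene green [540. 254.] 258 [0.906  0.3231 0.1038] 0.1264
scene green [231. 242.] 162 [ 0.5112 -0.1376  0.0891] 0.0912
scene red [337. 166.] 44 [0.5119 0.1319 0.1633] 0.1677
scene red [222. 223.] 278 [ 0.378  -0.1004  0.0218] 0.0243
```

View pics/v3.png

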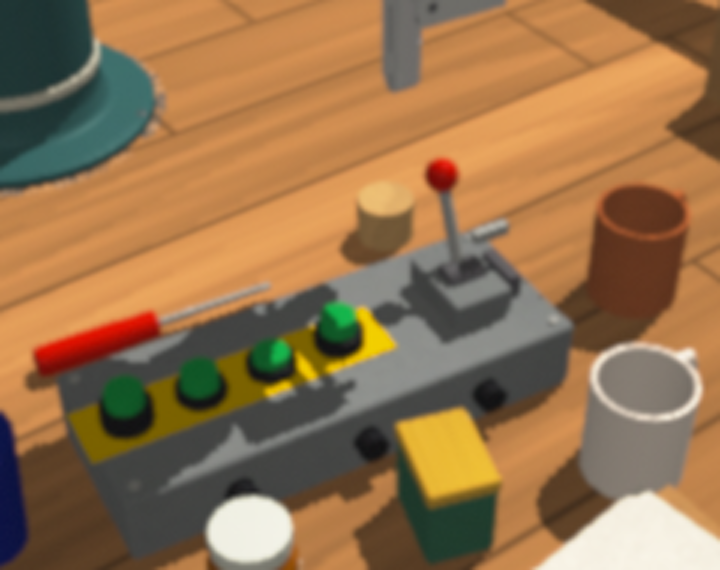

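Button 3, at crop (272,355), now sits about 7 mm lower, and button 4 is back up. The lever is at crop (442,175), still leaning toward the robot. The small bar at (490,230) looks like the drawn bolt, so I'll check its height.

```bash
python3 -c "
from h import *
d=np.load('pics/sc3.npy');
for u,v in((353,187),(357,186),(349,189)):print(world('scene',d,np.array([u]),np.array([v])).round(4))
# lever rod/ball points
p=cv2.imread('pics/sc3.png')
for u,v in((337,168),(339,178),(341,190),(342,197)):print('rod',world('scene',d,np.array([u]),np.array([v])).round(4))
for p in ([.448,.14,.125],[.53,.1305,.125]):print(rel(p))"
```

```text
[[0.5432 0.1542 0.1172]]
[[0.5441 0.1653 0.1156]]
[[0.5423 0.1435 0.1158]]
rod [[0.5136 0.1298 0.1622]]
rod [[0.5185 0.1328 0.1366]]
rod [[0.528  0.1323 0.109 ]]
rod [[0.5362 0.1294 0.0954]]
(array([-0.06,  7.55, -0.06]), array([-0.   , -0.003,  0.   ]))
(array([-0.09,  7.55,  8.2 ]), array([-0.   , -0.003,  0.   ]))
```

Request:
send_rows([
  [[0.15,3,0,0,0,0,0],[0.15,6,0,0,0,0,0],[0.15,6.55,0,0,0,0,0],[0.15,6.55,0,0,0,0,0],[0.15,6.55,1,0,0,0,0],[0.15,6.55,1.8,0,0,0,0],[0.15,6.55,2.4,0,0,0,0],[0.15,6.55,3,0,0,0,0],[0.15,6.55,3.5,0,0,0,0],[0.15,6.55,4,0,0,0,0],[0.15,6.55,4,0,0,0,0]],
])

```text
time: 11.1
tcp_pos: [0.4885, 0.134, 0.1346]
orientation: [-1.571, -0.0, -1.688]
contact_force: [-0.4, -0.7, 0.1]
gripper_width: 0.007
```

Request:
send_rows([
  [[0,0,0.5,0,0,0,0],[0,0,1,0,0,0,0],[0,0,1.5,0,0,0,0],[0,0,2,0,0,0,0],[0,0,2,0,0,0,0]],
])

```text
time: 11.6
tcp_pos: [0.5085, 0.1316, 0.1346]
orientation: [-1.57, -0.0, -1.688]
contact_force: [-0.5, -0.4, -0.1]
gripper_width: 0.006
```

```bash
python3 m2.py 4|grep red
```

```text
top red [374. 274.] 317 [ 0.3709 -0.0997  0.0255] 0.0283
scene red [345. 171.] 46 [0.5398 0.13   0.1703] 0.1729
scene red [222. 223.] 279 [ 0.3778 -0.1001  0.0217] 0.0245
```

View pics/v4.png

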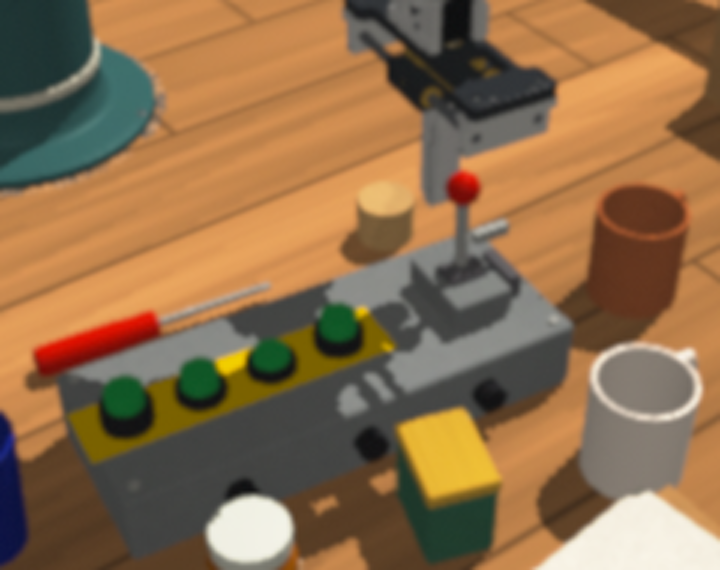

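The lever is now near upright, with the ball at crop (463,188) and the finger behind it. I'll keep pushing.

Request:
send_rows([
  [[0,0,0.5,0,0,0,0],[0,0,1,0,0,0,0],[0,0,1.5,0,0,0,0],[0,0,2,0,0,0,0],[0,0,2.5,0,0,0,0],[0,0,2.9,0,0,0,0],[0,0,3.2,0,0,0,0],[0,0,3.2,0,0,0,0]],
])

```text
time: 12.5
tcp_pos: [0.54, 0.1279, 0.1346]
orientation: [-1.571, -0.0, -1.688]
contact_force: [-0.3, -0.2, 0.0]
gripper_width: 0.003
```

Request:
send_rows([
  [[0,0,0.2,0,0,0,0],[0,0,0.4,0,0,0,0],[0,0,0.4,0,0,0,0]],
])

```text
time: 12.8
tcp_pos: [0.5438, 0.1276, 0.1347]
orientation: [-1.571, -0.0, -1.688]
contact_force: [-0.3, 0.3, 1.0]
gripper_width: 0.007
```

Request:
send_rows([
  [[0,0,0.1,0,0,0,0],[0,0,0.2,0,0,0,0],[0,0,0.3,0,0,0,0],[0,0,0.3,0,0,0,0]],
])

```text
time: 13.2
tcp_pos: [0.5467, 0.1273, 0.1347]
orientation: [-1.571, -0.0, -1.688]
contact_force: [-0.5, -0.2, -0.6]
gripper_width: 0.008
```

Request:
send_rows([
  [[0,0,0.1,0,0,0,0],[0,0,0.2,0,0,0,0],[0,0,0.2,0,0,0,0]],
])

```text
time: 13.5
tcp_pos: [0.5487, 0.127, 0.1347]
orientation: [-1.571, -0.0, -1.688]
contact_force: [0.7, 0.9, -0.5]
gripper_width: 0.004
```

Request:
send_rows([
  [[0,0,0.1,0,0,0,0],[0,0,0.15,0,0,0,0],[0,0,0.15,0,0,0,0]],
])

```text
time: 13.8
tcp_pos: [0.5497, 0.1269, 0.1346]
orientation: [-1.572, -0.0, -1.688]
contact_force: [-4.0, -0.5, 0.3]
gripper_width: 0.005
```

```bash
python3 m2.py 5|grep red
```

```text
top red [375. 274.] 316 [ 0.371  -0.0999  0.0253] 0.0284
scene red [355. 184.] 54 [0.5803 0.1255 0.1607] 0.1641
scene red [222. 223.] 280 [ 0.3778 -0.1004  0.0218] 0.0244
```

Request:
send_rows([
  [[0,0,0.05,0,0,0,0],[0,0,0.1,0,0,0,0],[0,0,0.1,0,0,0,0]],
])

```text
time: 14.2
tcp_pos: [0.55, 0.1269, 0.1345]
orientation: [-1.573, -0.0, -1.688]
contact_force: [-10.6, 0.5, 3.7]
gripper_width: 0.007
```

The force climbed to about 11 N with almost no motion, so the lever is at its end stop. Backing off now.

Request:
send_rows([
  [[0,0,-0.3,0,0,0,0],[0,0,-2,0,0,0,0],[0,0,-5,0,0,0,0],[0,0,-9,0,0,0,0],[0,0,-11,0,0,0,0],[0,-5,-12,0,0,0,0],[0,-10,-13,0,0,0,0],[0,-14,-13,0,0,0,0],[0,-14,-13,0,0,0,0],[0,-14,-13,0,0,0,0]],
])

```text
time: 15.2
tcp_pos: [0.4225, 0.1421, 0.2754]
orientation: [-1.569, 0.002, -1.688]
contact_force: [-0.3, 0.0, -0.7]
gripper_width: 0.008
```

```bash
python3 m2.py 6; python3 -c "
from h import *
for n in('top','sc'):
  a=cv2.imread(f'pics/{n}1.png').astype(int);b=cv2.imread(f'pics/{n}6.png');print(n)
cv2.imwrite('pics/w6.png',cv2.resize(np.vstack([cv2.imread('pics/top6.png')[100:300,120:500],cv2.imread('pics/sc6.png')[120:330,120:500]]),None,fx=1.45,fy=1.45))"
```

```text
top green [323. 213.] 112 [0.5235 0.0265 0.0893] 0.0915
top green [345. 215.] 105 [ 0.5179 -0.0267  0.0784] 0.0809
top green [368. 217.] 102 [ 0.5109 -0.0819  0.0852] 0.0875
top green [391. 218.] 100 [ 0.5056 -0.1363  0.0936] 0.0959
top red [279. 190.] 62 [0.5729 0.1274 0.1648] 0.1673
top red [374. 274.] 317 [ 0.371  -0.0995  0.0256] 0.0288
scene green [302. 217.] 132 [0.5297 0.0248 0.0857] 0.088
scene green [280. 228.] 111 [ 0.5222 -0.0288  0.075 ] 0.0768
scene green [256. 235.] 157 [ 0.5174 -0.0824  0.0811] 0.0836
scene green [539. 255.] 270 [0.9063 0.3204 0.1044] 0.1268
scene green [231. 242.] 162 [ 0.5108 -0.1378  0.0894] 0.0915
scene red [355. 184.] 50 [0.5804 0.1244 0.161 ] 0.1642
scene red [222. 223.] 279 [ 0.3782 -0.1016  0.0216] 0.0247
top
sc
```

View pics/w6.png

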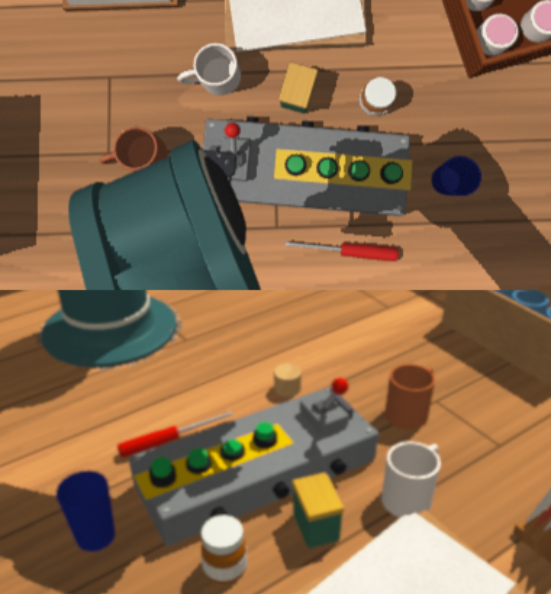

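The lever leans over to +x, with the ball at (232,130) in the upper picture. Button 3 is still down, the wares are unmoved, and the arm is clear.

```bash
python3 -c "
from h import *
print(close_job())"
```

```text
the job is handed in; nothing more can be done
None
```

Button 3 was the tripped one: it snapped in and stayed down. The red main lever is swung fully over, away from the robot, and let go.

- **Buttons:** I tried button 4 first. It stayed soft, about 2.2 N after 3–4 mm, and I let it up again. Button 3 read 7.4 N at about 2 mm, then dropped to about 0.5 N past 4 mm. Its cap now sits about 7 mm lower. Buttons 1 and 2 were never touched.
- **Lever:** I pushed it over until it met its end stop at about 11 N with no further motion, then backed the fingers off.
- **Last checks:** The final pictures show the lever leaning to +x and the wares where they were. Button 3 is down, and the other three caps are at their original heights within camera accuracy. The arm was clear of everything at 15 s, when I handed the job in. No reading on a button went over 7.4 N.
- **Disagreements:** The two cameras differ by 4–5 mm in height, so I took first contact from the force readings. The lever angle was judged from the stop and the pictures, because it can't be read directly.

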